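Raise the T-bar of a counter display stand to its ring and hold it there

ROBOT

A 7-joint arm with a two-finger parallel gripper is mounted at the origin on the work surface. World frame = base frame: x ahead of the robot, y to its left, z up, the work surface at z = 0. Lengths are in m, angles in rad, forces in N, time in s.
With the tool pointing down it reaches from about 0.425 to 0.925 m from the base axis. Payload 6.8 kg.
Tool frame: the origin (TCP) lies between the finger pads; the fingertips stand 14 mm ahead of it and the grasp point (between the pads) lies 5 mm behind it; z points along the fingers, y is the direction in which the jaws open and shut (so a half turn about z gives the same grasp; the last joint's range is limited). The gripper opens to 85 mm and grips with 20 to 120 N. Pads are 22 mm wide; open, the fingers measure 114 mm over their backs; the gripper's body (76 mm by 85 mm) begins 54 mm behind the grasp point. The pads swing forward as they close: fully open they stand 13 mm farther back than shut.
Start: joints at [0.994, 0.477, 0.022, 1.555, -0.011, 1.109, -0.083], TCP at [0.305, -0.602, 0.208] pointing down, gripper open.
Joint ranges: [-2.96, 2.96], [-0.34, 2.1], [-1.41, 1.46], [0.24, 2.44], [-1.37, 4.51], [0.17, 1.92], [-2.96, 2.96]. Speed limits (rad/s): [2.39, 2.39, 3.14, 3.14, 3.14, 3.14, 3.14].

INTERFACE

Orientations are given as a unit quaternion [w, x, y, z].
In Python, from station import bot gives the robot as it stands.
- The arm moves only by the shell command python3 -m crank 'ROWS' [FORCE]. ROWS is JSON, a list of rows, each a list of 3 entries, a list of its own where there are three numbers: the shift along the tool's x, y, z in m, then the turn, a rotation vector about the tool's x, y, z in degrees, then the finger opening in m, from 0 to 0.0854. A call has 1 to 10 rows; each row shifts and turns the commanded pose from where the row before left it, along the tool's axes as they then stand; what a row does not reach is not made up. A row lasts 1/8 s, in which the tool goes at most 62.5 mm and 10.7 degrees, less where a joint would pass 70% of its speed; a pose out of reach is approached as far as the arm can. A call is refused whole if a number of a shift passes 0.0625 or a number of a turn 10.7, either way. A call with a gripper value outside its range is refused whole. The fingers move at their own pace and stop on an object; FORCE is the grip in N (left out, the last holds). Time passes only in rows, so rows that do not move let the fingers close. It gives the time, the measured TCP pose, the force and the opening at its end, in the units of the state.
- bot.get_obs(): the state, without advancing time (a new reading comes with each control period).
- bot.read_camera(name): name is "side" or "top"; returns (picture, depth): 480x640x3 uint8, red, green, blue; 480x640 float32, m along the optical axis (not along the pixel's ray), 0 where there is no reading.
- bot.calibration(name): a dict with "fx", "fy", "cx", "cy" (pixels), "D" ([k1, k2, p1, p2, k3] as OpenCV has them; the pictures are not rectified), "extrinsics" (4x4, takes a point from camera to world coordinates). Camera axes: x right, y down, z forward; pixel columns grow to the right and rows downward; lengths in m; the calibration is good to about 2 mm. A picture is of the moment at which its call begins. calibration takes no time and is no camera call.
- bot.hand_in(): hands the job in, once; it reports no verdict.
The state is a dict: "t": time; "q": joint angles; "joint_vel": joint speeds; "joint_torque": joint torques, N m; "eef_pos": TCP position; "tool_rot": TCP orientation; "contact_force": force on the tool from outside, world axes, zero at the start; "torque": the same for the moment, N m; "gripper_width": opening from 0.0 (shut) to 1.0 (fully open).
Only numpy, scipy, OpenCV 4.12 (cv2) and the standard library are available. Lean on these libraries where they do the work, as an engineer would, in place of code of your own. Each camera call takes 0.05 s, during which the arm holds its last target.

TASK

Set up the little T-bar display stand: pull its blue locking knob all the way out and leave it out, then take the T-bar and draw its rod straight up out of the tube, without forcing it sideways, until the red ring has just come fully into view above the black collar, with the bar turned parallel to the long sides of the foot plate. Finish while still holding the T-bar up there in the gripper, so that I can lock it. Do not pull the rod out further than that, do not drag, tip or lift the stand, and leave the tape roll, carton and hanger alone.

Things in the scene. Friction and masses are not known exactly. Their poses are not given: they have to be found in the camera images.
- stand: Loose display stand, 2.8 kg, held to the bench only by its weight; origin under the centre of its foot. Steel foot plate 170 mm (its x) x 240 mm (its y, the long sides), top 11 mm above the bench. At its centre an upright steel tube, 30 mm across, bore 22 mm, with a black collar on top, 42 mm across, 128 to 155 mm high. The blue locking knob sticks out of the collar towards the stand's +x.
- collar_rim (a point): Point on the tube's axis at the top rim of the black collar, 155 mm above the bench; axes as the stand's.
- knob (a point): Centre of the blue round pull knob (25 mm across, 28 mm long, axis level along the stand's x), 142 mm above the bench, on a dark steel sleeve 16 mm across; pushed in it is 70 mm from the tube's axis towards the stand's +x, and this point moves with it. Free all round; it can be pinched from above across the stand's y.
- lock_pin (a joint): How far the knob is pulled out, along the stand's +x, in m: 0 pushed in (the pin sits in a groove of the rod and blocks it after some 4 mm of lift), 0.012 fully out (end stop); the rod is free from about 0.005. Needs about 3 N, and the knob stays where it is left.
- tbar (a point): Middle of the T-bar, straight over the rod: level aluminium bar 20 x 20 mm, 250 mm long, along its own y; z up. Fully down (the start) it is 185 mm above the bench, its underside 20 mm above the collar, up to 20 degrees off parallel to the plate. One loose part with its steel rod, 20 mm across, 0.3 to 0.55 kg, foot 169 mm below this point; slides and turns freely in the tube, drops if let go.
- red_ring (a point): Centre of the red ring round the rod, 8 mm tall, 112 mm below the middle of the T-bar; hidden in the tube at the start, 82 mm below the collar's rim. Lifting the bar 90 mm from rest puts it 8 mm above the rim, the rod's foot still 49 mm inside.
- tape_roll: Bystander: brown roll of parcel tape lying flat, 100 mm across, 48 mm high; origin at the centre of its underside.
- carton: Bystander: small carton with a white lid, 114 x 184 x 70 mm; origin at the centre of its underside.
- hanger: Bystander: wooden clothes hanger lying flat, 400 mm along its x, 12 mm thick; origin at the foot of its hook.

How it is judged:
On the way:
1. the locking knob is pulled out (value of joint lock_pin above 0.009 m), for 0.2 s.
At the end, for the whole second after the job is handed in: Gripper holds the T-bar (over 2 N); red ring's centre 2-16 mm above the rim, within 6 mm of the tube's axis; rod upright within 0.04 rad, pressing on the stand under 10 N; bar parallel to the long sides within 0.10 rad; knob out over 8 of 12 mm; stand flat (0.03 rad, 4 mm) (z of red_ring in the frame of collar_rim between 0.002 and 0.016 m and horizontal distance between red_ring and collar_rim below 0.006 m and angle between the y axis of tbar and the y axis of stand, either way round below 0.1 rad and angle between tbar's own z axis and vertical below 0.04 rad and contact force between the fingers and rod above 2 N and value of joint lock_pin above 0.008 m and angle between stand's own z axis and vertical below 0.03 rad and height (world z) of stand below 0.004 m and contact force between rod and stand below 10 N); the arm keeps its last pose, push and grip.
It fails at once if the rod is pulled out too far: the red ring's centre more than 30 mm above the collar (z of red_ring in the frame of collar_rim above 0.03 m).
It fails at once if the stand is dragged more than 30 mm (distance of stand from where it was at the start of the episode above 0.03 m).
It fails at once if the stand is tipped by more than 0.08 rad (angle between stand's own z axis and vertical above 0.08 rad).
It fails at once if the stand is lifted by more than 10 mm (height (world z) of stand above 0.01 m).
It fails at once if a bystander is shoved by more than 30 mm (distance of any of tape_roll, carton, hanger from where it was at the start of the episode above 0.03 m).
It also fails if it takes over 54 s, if anything falls off the work surface, if the arm or the gripper's body presses on something with over 40 N, if the wrist force passes 120 N, or if a joint passes its speed limit or range.

## Working session

There is one attempt and no reset: what is moved stays moved. The work goes in short steps, Python scripts to look and compute and a shell command to move; the robot and the scene stay as the last step left them, time stands still between calls to the robot, and variables do not carry over. Pictures are saved under pics/ and viewed, and the job is handed in when it is done.

```bash
ls; mkdir -p pics; python3 - <<'E'
from station import bot
import cv2, numpy as np
np.set_printoptions(precision=4,suppress=True)
o=bot.get_obs(); print(o)
for n in ("side","top"):
    p,d=bot.read_camera(n); cv2.imwrite(f"pics/{n}0.png",p[:,:,::-1]); np.save(f"pics/{n}0.npy",d)
    c=bot.calibration(n); print(n,{k:np.array(v) for k,v in c.items()})
E
```

```text
pics
{'t': 0.0, 'q': array([ 0.9939,  0.4778,  0.0224,  1.5564, -0.0115,  1.1093, -0.0831]), 'joint_vel': array([-0.0008, -0.001 ,  0.0006,  0.0006,  0.0002, -0.0022, -0.0011]), 'joint_torque': array([  0.0015, -59.6441,   1.6086, -28.1194,   0.0126,   0.0094,
         0.    ]), 'eef_pos': array([ 0.3046, -0.6016,  0.2067]), 'tool_rot': array([-0.0009,  0.9727,  0.2323, -0.0003]), 'contact_force': array([-0.1053, -0.1284,  0.6401]), 'torque': array([ 0.0119, -0.021 ,  0.0105]), 'gripper_width': 0.9990411718523559}
side {'fx': array(487.2862), 'fy': array(487.2862), 'cx': array(318.0665), 'cy': array(239.3707), 'D': array([0.0158, 0.    , 0.    , 0.    , 0.    ]), 'extrinsics': array([[-0.7294, -0.3898,  0.5621, -0.0301],
       [-0.684 ,  0.4086, -0.6043,  0.5917],
       [ 0.0058, -0.8253, -0.5647,  0.716 ],
       [ 0.    ,  0.    ,  0.    ,  1.    ]])}
top {'fx': array(491.9796), 'fy': array(491.9796), 'cx': array(324.8509), 'cy': array(237.029), 'D': array([-0.0868,  0.    ,  0.    ,  0.    ,  0.    ]), 'extrinsics': array([[ 0.0032, -0.992 ,  0.1259,  0.3728],
       [-0.9999, -0.0016,  0.0126, -0.0215],
       [-0.0123, -0.126 , -0.992 ,  1.3299],
       [ 0.    ,  0.    ,  0.    ,  1.    ]])}
```

View pics/side0.png

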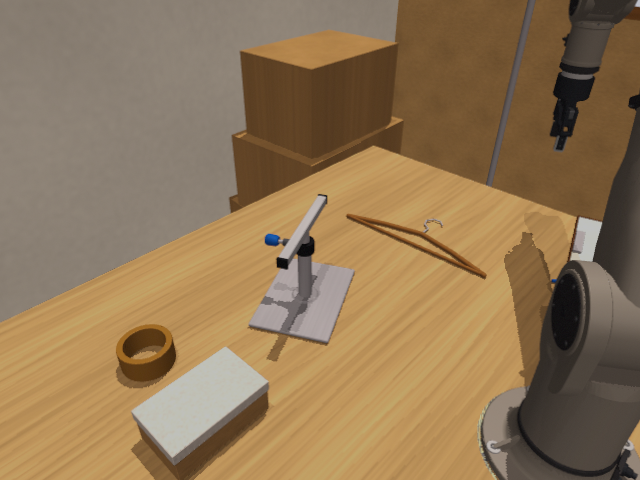

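View pics/top0.png

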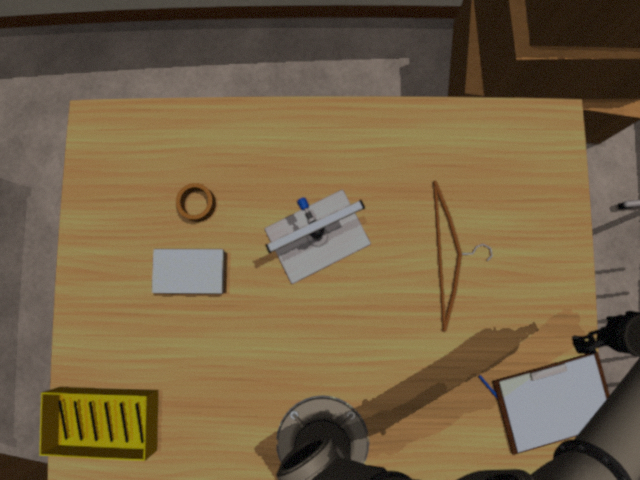

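The side view shows the stand with its foot around (303,298), the knob at (272,240) and the bar from (283,262) to (322,199). In the top view the plate corners are near (265,228), (345,192), (369,243) and (292,282), the knob is at (303,203), and the bar runs from (269,247) to (363,205). I'll enlarge both.

```bash
python3 - <<'E'
import cv2
a=cv2.imread("pics/top0.png")[180:295,250:385]; cv2.imwrite("pics/top0c.png",cv2.resize(a,None,fx=5,fy=5,interpolation=cv2.INTER_CUBIC))
a=cv2.imread("pics/side0.png")[190:345,245:365]; cv2.imwrite("pics/side0c.png",cv2.resize(a,None,fx=3.8,fy=3.8,interpolation=cv2.INTER_CUBIC))
E
```

```text
(no output)
```

View pics/top0c.png

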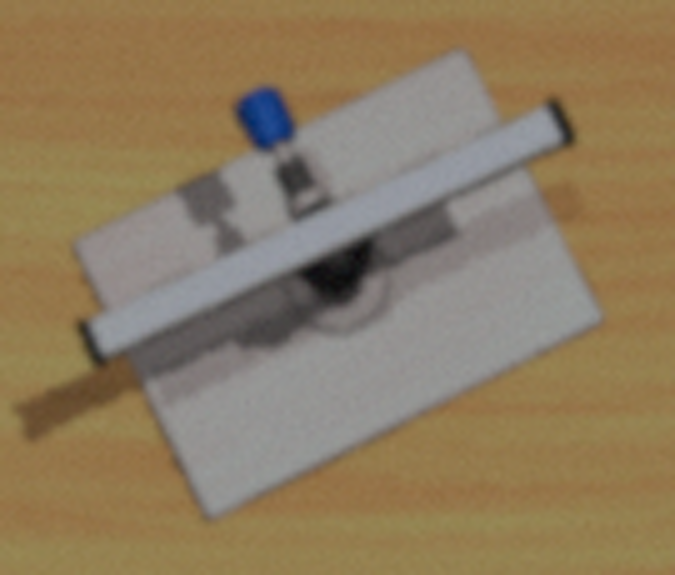

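View pics/side0c.png

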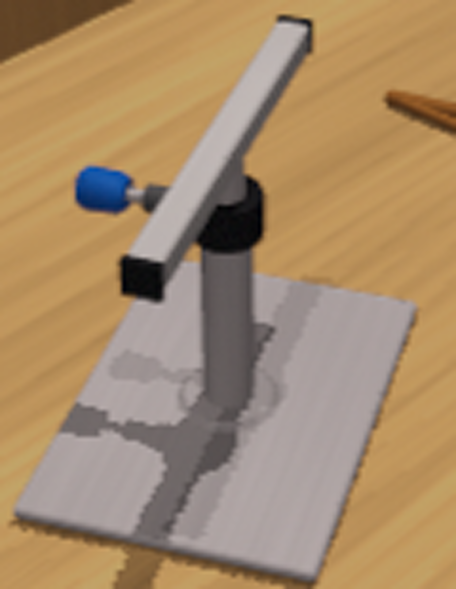

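```bash
cat > h.py <<'E'
import cv2, numpy as np
from station import bot
np.set_printoptions(precision=4,suppress=True)
def ray(n,uv):
    c=bot.calibration(n);K=np.array([[c['fx'],0,c['cx']],[0,c['fy'],c['cy']],[0,0,1]])
    p=cv2.undistortPoints(np.array(uv,float).reshape(-1,1,2),K,np.array(c['D'],float)).reshape(-1,2)
    E=np.array(c['extrinsics']); d=np.c_[p,np.ones(len(p))]@E[:3,:3].T
    return E[:3,3],d
def onz(n,uv,z):
    o,d=ray(n,uv); return o+d*((z-o[2])/d[:,2])[:,None]
def proj(n,P):
    c=bot.calibration(n);K=np.array([[c['fx'],0,c['cx']],[0,c['fy'],c['cy']],[0,0,1]]);T=np.linalg.inv(np.array(c['extrinsics']))
    return cv2.projectPoints(np.array(P,float).reshape(-1,1,3),cv2.Rodrigues(T[:3,:3])[0],T[:3,3],K,np.array(c['D'],float))[0].reshape(-1,2)
def quad(P,name,sh):
    P=P[:,:2];print(name,P.mean(0),[round(float(np.linalg.norm(P[i]-P[i-1])),4) for i in range(4)],
      [round(float(np.degrees(np.arctan2(*(P[i]-P[i-1])[::-1]))),2) for i in range(4)])
def crop(n,pts,f,o): return np.array(pts)/f+np.array(o)
E
python3 - <<'E'
from h import *
T=lambda p:crop('top',p,5,(250,180)); S=lambda p:crop('side',p,3.8,(245,190))
quad(onz('top',T([(78,243),(463,50),(602,318),(210,519)]),.011),'plate top',0)
P=onz('side',S([(15,513),(312,576),(415,303)]),.011); print(P, 'center',(P[0]+P[2])/2, [np.linalg.norm(P[i+1]-P[i]) for i in (0,1)],[np.degrees(np.arctan2(*(P[i+1]-P[i])[1::-1])) for i in (0,1)])
quad(onz('top',T([(82,322),(555,99),(575,141),(102,362)]),.195),'bar top',0)
B=onz('side',S([(122,258),(166,266),(312,23),(278,16)]),.195); quad(B,'bar side',0)
print('knob top',onz('top',T([(267,118)]),.150),'side',onz('side',S([(102,187)]),.142))
d=np.load('pics/top0.npy'); 
for z,uv in (('bar',(318,222)),('knob',(303,203)),('plate',(350,235))): print(z,d[uv[1],uv[0]])
E
```

```text
plate top [0.5424 0.0146] [0.1662, 0.235, 0.1654, 0.2368] [26.24, -62.91, -153.13, 117.3]
[[ 0.5624  0.1595  0.011 ]
 [ 0.4162  0.0839  0.011 ]
 [ 0.5238 -0.1292  0.011 ]] center [0.5431 0.0152 0.011 ] [np.float64(0.1646097336278418), np.float64(0.23868588943742944)] [np.float64(-152.66244808021125), np.float64(-63.19440308377722)]
bar top [0.5426 0.0138] [0.021, 0.2447, 0.0221, 0.2437] [27.34, -64.39, -155.25, 115.37]
bar side [0.545  0.0127] [0.2458, 0.0219, 0.2436, 0.0211] [115.74, -153.08, -64.04, 20.81]
knob top [[0.6048 0.0461 0.15  ]] side [[0.6114 0.0436 0.142 ]]
bar 1.1475481
knob 1.1959575
plate 1.3320992
```

Both cameras agree. The stand is at about (0.543, 0.0145) with its x axis at about 27°, and the bar is within about 1.5° of parallel. The knob should be at (0.606, 0.046), which matches what I see. The tool's x axis is already at 26.9°, so no turn is needed. Next I'll work out the shift to above the knob.

```bash
cat >> h.py <<'E'
from scipy.spatial.transform import Rotation as R
C=np.array([.543,.0145]); YAW=np.radians(26.9)
def togo(target):
    o=bot.get_obs(); q=o['tool_rot']; r=R.from_quat([q[1],q[2],q[3],q[0]])
    M=r.as_matrix(); print('t',o['t'],'pos',o['eef_pos'],'xyaw',np.degrees(np.arctan2(M[1,0],M[0,0])),'z',M[:,2],'F',o['contact_force'],'w',o['gripper_width']*85.4)
    print('togo tool mm',1e3*(r.inv().apply(np.array(target)-o['eef_pos'])))
def st(x,y,z): return np.array([C[0]+x*np.cos(YAW)-y*np.sin(YAW),C[1]+x*np.sin(YAW)+y*np.cos(YAW),z])
E
python3 -c "
from h import *
togo(st(.071,0,.30)); print(st(.071,0,.137))"
```

```text
t 0.1 pos [ 0.3047 -0.6017  0.2068] xyaw 26.859777053720236 z [-0.0008  0.0014 -1.    ] F [ 0.2325 -0.8483  0.433 ] w 85.15779374023855
togo tool mm [ 561.9832 -442.2408  -92.5178]
[0.6063 0.0466 0.137 ]
```

```bash
python3 -m crank '[[[0,0,-0.045],[0,0,0],0.0854],[[0,0,-0.045],[0,0,0],0.0854],[[0.04,-0.032,0],[0,0,0],0.0854],[[0.04,-0.032,0],[0,0,0],0.0854],[[0.04,-0.032,0],[0,0,0],0.0854],[[0.04,-0.032,0],[0,0,0],0.0854],[[0.04,-0.032,0],[0,0,0],0.0854],[[0.04,-0.032,0],[0,0,0],0.0854]]' 20; python3 -c "
from h import *
togo(st(.071,0,.30))"
```

```text
t: 1.1
eef_pos: [0.4326, -0.3207, 0.2974]
tool_rot: [-0.0, 0.973, 0.232, -0.0]
contact_force: [1.4, -0.8, -1.1]
gripper_width: 1.001
t 1.1 pos [ 0.4326 -0.3207  0.2974] xyaw 26.857144116544326 z [-0.0004  0.0002 -1.    ] F [ 1.4422 -0.8382 -1.1187] w 85.50263324512852
togo tool mm [ 320.9492 -249.2507   -2.5856]
```

```bash
python3 -m crank '[[[0.04,-0.031,0],[0,0,0],0.0854],[[0.04,-0.031,0],[0,0,0],0.0854],[[0.04,-0.031,0],[0,0,0],0.0854],[[0.04,-0.031,0],[0,0,0],0.0854],[[0.04,-0.031,0],[0,0,0],0.0854],[[0.04,-0.031,0],[0,0,0],0.0854],[[0.04,-0.031,0],[0,0,0],0.0854],[[0.04,-0.031,0],[0,0,0],0.0854],[[0,0,0],[0,0,0],0.0854]]' 20; python3 - <<'E'
from h import *
togo(st(.071,0,.30))
for n in ("side","top"):
    p,d=bot.read_camera(n); cv2.imwrite(f"pics/{n}1.png",p[:,:,::-1])
    a=p[180:295,250:385,::-1] if n=='top' else p[130:345,225:385,::-1]
    cv2.imwrite(f"pics/{n}1c.png",cv2.resize(a,None,fx=5 if n=='top' else 2.7,fy=5 if n=='top' else 2.7,interpolation=cv2.INTER_CUBIC))
E
```

```text
t: 2.22
eef_pos: [0.606, 0.0488, 0.2969]
tool_rot: [-0.001, 0.972, 0.236, -0.0]
contact_force: [-0.2, -0.2, 0.6]
gripper_width: 0.997
t 2.225 pos [0.606  0.0488 0.2969] xyaw 27.288928363499952 z [-0.0011  0.0027 -1.    ] F [-0.1759 -0.2022  0.6044] w 85.12131855722232
togo tool mm [-0.7008  2.1016 -3.0816]
```

View pics/side1c.png

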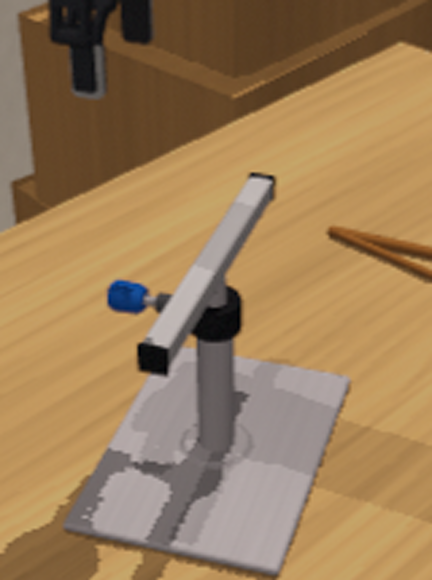

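The gripper now hangs over the knob and nothing has been disturbed. Next I'll descend.

```bash
python3 -m crank '[[[0,0.002,0.05],[0,0,0],0.0854],[[0,0,0.05],[0,0,0],0.0854],[[0,0,0.04],[0,0,0],0.0854],[[0,0,0.02],[0,0,0],0.0854],[[0,0,0],[0,0,0],0.0854]]' 20; python3 - <<'E'
from h import *
togo(st(.071,0,.137))
for n in ("side","top"):
    p,d=bot.read_camera(n)
    a=p[180:295,250:385,::-1] if n=='top' else p[190:345,245:365,::-1]
    f=5 if n=='top' else 3.8
    cv2.imwrite(f"pics/{n}2c.png",cv2.resize(a,None,fx=f,fy=f,interpolation=cv2.INTER_CUBIC))
E
```

```text
t: 2.95
eef_pos: [0.605, 0.0391, 0.1361]
tool_rot: [0.0, 0.973, 0.231, -0.002]
contact_force: [-0.5, -0.1, 1.1]
gripper_width: 0.996
t 2.95 pos [0.605  0.0391 0.1361] xyaw 26.71418962508319 z [-0.0038 -0.0015 -1.    ] F [-0.4951 -0.1439  1.1025] w 85.05442876192873
togo tool mm [ 4.5038 -6.1239 -0.9481]
```

View pics/side2c.png

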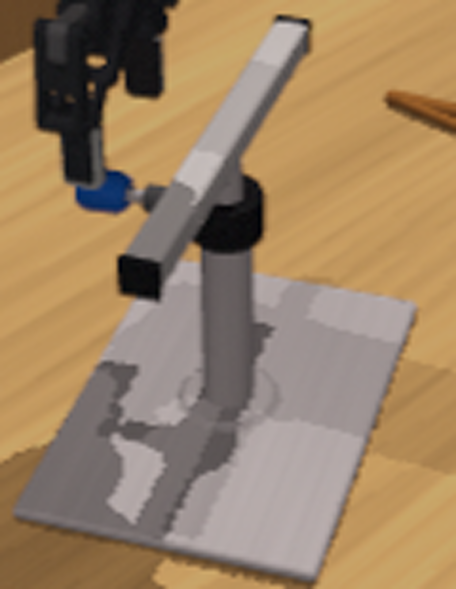

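View pics/top2c.png

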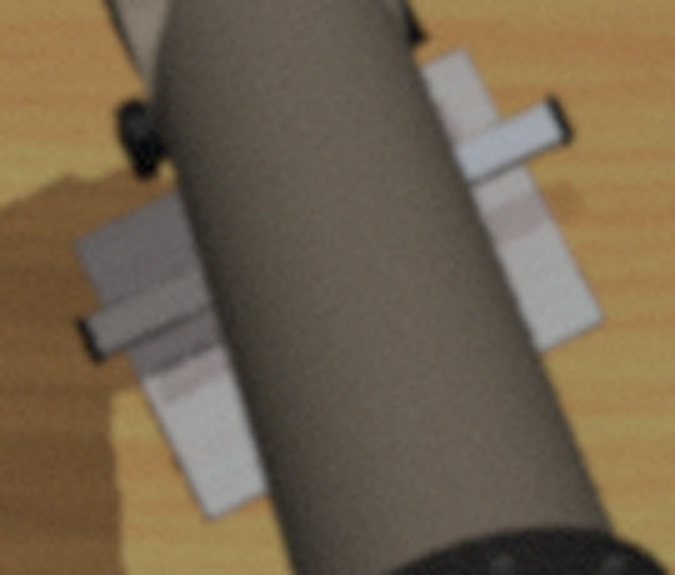

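The far finger is beside the knob in the side view, at about (85,170) in the crop. The TCP has drifted about 6 mm sideways, so I'll correct that and let the arm settle.

```bash
python3 -m crank '[[[0,0,0],[0,0,0],0.0854],[[0,0,0],[0,0,0],0.0854]]' 20; python3 - <<'E'
from h import *
togo(st(.071,0,.137))
E
```

```text
t: 3.3
eef_pos: [0.6073, 0.0415, 0.1388]
tool_rot: [0.0, 0.973, 0.232, 0.001]
contact_force: [1.1, -0.9, -0.5]
gripper_width: 0.998
t 3.3 pos [0.6073 0.0415 0.1388] xyaw 26.85188478017599 z [ 0.0018  0.     -1.    ] F [ 1.1392 -0.8803 -0.4548] w 85.18930774159115
togo tool mm [ 1.4485 -4.9694  1.7755]
```

```bash
python3 -m crank '[[[0.001,-0.005,0.001],[0,0,0],0.0854],[[0,0,0],[0,0,0],0.0854],[[0,0,0],[0,0,0],0.0854],[[0,0,0],[0,0,0],0.0854]]' 20; python3 - <<'E'
from h import *
togo(st(.071,0,.137))
p,d=bot.read_camera('side');togo(st(.071,0,.137))
p,d=bot.read_camera('side');togo(st(.071,0,.137))
E
```

```text
t: 3.8
eef_pos: [0.6054, 0.0464, 0.1367]
tool_rot: [0.0, 0.973, 0.232, 0.0]
contact_force: [0.4, 0.3, -1.0]
gripper_width: 1.0
t 3.8 pos [0.6054 0.0464 0.1367] xyaw 26.857543444542873 z [ 0.     -0.0001 -1.    ] F [ 0.4146  0.2552 -0.9954] w 85.39142191417035
togo tool mm [ 0.9469  0.2598 -0.3116]
t 3.85 pos [0.6053 0.0464 0.1367] xyaw 26.851211641660402 z [-0.     -0.0001 -1.    ] F [ 0.5979  0.361  -0.5021] w 85.57154204342395
togo tool mm [ 0.9892  0.2241 -0.335 ]
t 3.9 pos [0.6053 0.0464 0.1366] xyaw 26.849838154403397 z [-0.0001 -0.0001 -1.    ] F [ 0.0785  0.0553 -0.0579] w 85.5113050033542
togo tool mm [ 1.0161  0.2309 -0.3524]
```

Settled, and within 1 mm. Now I'll narrow the fingers and then close gently.

```bash
python3 -m crank '[[[0.001,0,0],[0,0,0],0.04],[[0,0,0],[0,0,0],0.035],[[0,0,0],[0,0,0],0.03],[[0,0,0],[0,0,0],0.028],[[0,0,0],[0,0,0],0.028]]' 20; python3 - <<'E'
from h import *
togo(st(.071,0,.137))
for n in ("side",):
    p,d=bot.read_camera(n)
    a=p[190:345,245:365,::-1]
    cv2.imwrite(f"pics/{n}3c.png",cv2.resize(a,None,fx=3.8,fy=3.8,interpolation=cv2.INTER_CUBIC))
E
```

```text
t: 4.53
eef_pos: [0.6062, 0.0469, 0.1367]
tool_rot: [0.0, 0.973, 0.232, 0.0]
contact_force: [-0.1, 0.8, -0.8]
gripper_width: 0.33
t 4.525 pos [0.6062 0.0469 0.1367] xyaw 26.856459387139584 z [ 0.0001 -0.     -1.    ] F [-0.1385  0.754  -0.8107] w 28.185558165423483
togo tool mm [-0.0499  0.2773 -0.2657]
```

View pics/side3c.png

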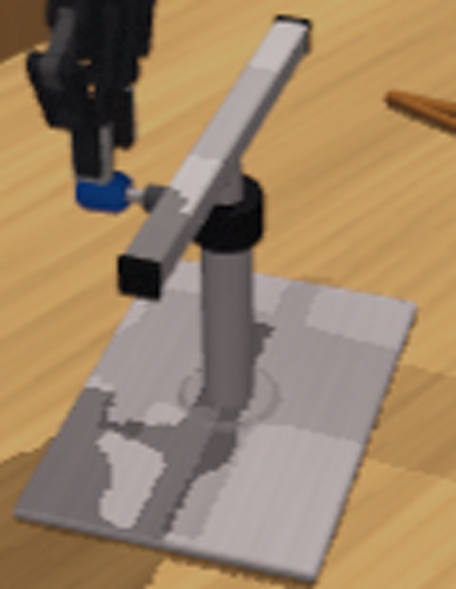

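```bash
python3 - <<'E'
from h import *
f=lambda P:(proj('side',P)-[245,190])*3.8
for z in (.123,.13,.137,.142,.15): print(z,f([st(.071,.016,z),st(.06,.016,z),st(.082,.016,z),st(.071,.022,z), st(.071,-.016,z)]).tolist())
print(f([st(.07,0,.142),st(.056,0,.142),st(.084,0,.142)]))
E
```

```text
0.123 [[95.4157137704145, 237.59165293541648], [114.39080379678542, 241.0069325970918], [76.53290638784819, 234.19326322180265], [91.45346169978052, 243.81040637169787], [115.92959843824508, 205.3932333785927]]
0.13 [[94.77484435550349, 227.14610912649138], [113.82314569829015, 230.54900468369001], [75.81952625762527, 223.76007080515149], [90.79400607507614, 233.33959620469844], [115.38266050733091, 195.08200792451748]]
0.137 [[94.1287332721163, 216.6182048440545], [113.25083196337577, 220.00842665371658], [75.10032671737503, 213.2448053905384], [90.12913302332288, 222.78584971236742], [114.83135086889318, 184.6914020387722]]
0.142 [[93.66397938067331, 209.0472893024421], [112.83915328603035, 212.42827787992545], [74.58300911395172, 205.68309680562336], [89.65086872022978, 215.19611647440996], [114.43485171794087, 177.22041394438446]]
0.15 [[92.91467854689517, 196.8444155092573], [112.17540915540087, 200.21031193970964], [73.74897904867053, 193.49527069447868], [88.8797596853595, 202.96250017883403], [113.79570609184935, 165.1807040478256]]
[[105.9    193.2331]
 [130.0567 197.4363]
 [ 81.8925 189.056 ]]
```

```bash
python3 - <<'E'
from h import *
print(proj('side',[[.3047,-.6017,.2068],[.3047,-.6017,.193]]),proj('top',[[.3047,-.6017,.2068]]))
P=st(.071,0,.297)[:2]
print('side1c',[((proj('side',[st(.071,y,.297-.014+dz)])-[225,130])*2.7).tolist() for y in (.045,-.045) for dz in (0,.013)])
p,d=bot.read_camera('side')
cv2.imwrite("pics/side4.png",cv2.resize(p[150:260,230:340,::-1],None,fx=5.4,fy=5.4,interpolation=cv2.INTER_CUBIC))
T=np.array(bot.calibration('side')['extrinsics'])
for u,v in ((268,228),(266,220),(270,215),(272,241),(278,222),(304,246),(300,290),(300,240)):
    z=d[v,u]; o,r=ray('side',[(u,v)]); print((u,v),z,o+r[0]*z)
E
```

```text
[[550.6949 158.468 ]
 [549.1345 163.624 ]] [[583.2268 328.3862]]
side1c [[[94.82280179154205, 164.3772608158523]], [[93.63507650007226, 147.3982184764743]], [[140.64803723519327, 107.81450576289107]], [[139.8992431756256, 91.6591611370824]]]
(268, 228) 0.9614021 [0.5911 0.0692 0.1911]
(266, 220) 0.92118305 [0.5738 0.0874 0.2255]
(270, 215) 0.99573743 [0.6206 0.0369 0.1943]
(272, 241) 0.99901325 [0.599  0.054  0.1486]
(278, 222) 0.99919045 [0.6054 0.0296 0.1807]
(304, 246) 0.97203666 [0.5316 0.029  0.156 ]
(300, 290) 1.0501925 [0.5461 0.0283 0.0327]
(300, 240) 0.9279151 [0.5161 0.055  0.1908]
```

View pics/side4.png

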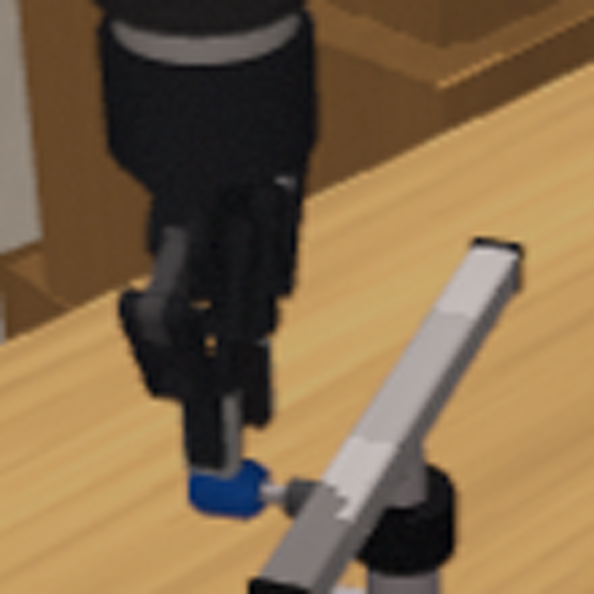

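The near fingertip ends at about (205,470) in this crop, which is higher than the reported TCP says it should be. I'll measure the fingers with depth.

```bash
python3 - <<'E'
from h import *
p,d=bot.read_camera('side')
vv,uu=np.mgrid[150:250,248:300]; uv=np.c_[uu.ravel(),vv.ravel()].astype(float); z=d[vv,uu].ravel()
o,r=ray('side',uv); P=o+r*z[:,None]
rel=P[:,:2]-C; c,s=np.cos(YAW),np.sin(YAW)
S=np.c_[rel@[c,s],rel@[-s,c],P[:,2]]
col=p[vv,uu].reshape(-1,3)
dark=(col.max(1)<70)
for v in range(206,246,2):
  m=(uv[:,1]==v)&(S[:,0]>.045)&(S[:,0]<.1)&(np.abs(S[:,1])<.06)&(z>0)
  print(v,[(int(u),*(1e3*a).round().astype(int).tolist(),int(k)) for u,a,k in zip(uv[m,0],S[m],col[m].max(1))][::3])
d0=np.load('pics/side0.npy'); 
for u,v in ((560,130),(560,140),(561,146),(570,120)): oo,rr=ray('side',[(u,v)]); print(u,v,d0[v,u],oo+rr[0]*d0[v,u])
E
```

```text
206 [(262, 63, 60, 260, 35), (267, 73, 12, 232, 94), (271, 63, 16, 236, 22), (274, 54, 23, 242, 21), (277, 67, -26, 212, 23), (280, 58, -19, 217, 17)]
208 [(265, 57, 60, 257, 23), (268, 68, 21, 234, 22), (271, 62, 19, 233, 23), (274, 54, 23, 237, 23), (277, 65, -21, 210, 25), (280, 58, -19, 212, 20)]
210 [(265, 58, 59, 252, 21), (268, 67, 22, 230, 27), (271, 62, 21, 230, 28), (274, 55, 23, 232, 24), (277, 64, -16, 209, 23), (280, 58, -17, 209, 25)]
212 [(255, 79, 58, 244, 22), (258, 72, 60, 246, 43), (266, 58, 55, 246, 20), (269, 65, 24, 227, 74), (272, 58, 25, 229, 24), (275, 69, -17, 202, 23), (278, 63, -18, 203, 36)]
214 [(254, 81, 58, 239, 98), (257, 75, 57, 240, 23), (260, 71, 54, 239, 26), (263, 63, 57, 242, 21), (267, 58, 50, 238, 20), (271, 61, 23, 222, 24), (274, 58, 16, 219, 21), (277, 64, -16, 199, 19), (280, 59, -19, 198, 157)]
216 [(255, 81, 55, 233, 40), (258, 73, 58, 236, 23), (261, 69, 54, 235, 20), (264, 61, 58, 238, 22), (267, 58, 50, 234, 19), (270, 78, -13, 194, 26), (273, 59, 20, 216, 20), (276, 67, -17, 193, 22), (279, 59, -14, 196, 40)]
218 [(256, 80, 52, 227, 
[... 1575 characters left out ...]
103), (277, 60, 2, 153, 94), (280, 57, -8, 147, 164)]
240 [(265, 83, 9, 148, 101), (268, 77, 9, 149, 106), (271, 69, 11, 152, 109), (274, 65, 6, 149, 109), (277, 59, 5, 150, 94), (280, 54, 1, 148, 160), (283, 46, 3, 151, 84)]
242 [(265, 83, 10, 143, 96), (268, 76, 11, 145, 100), (271, 69, 12, 147, 103), (274, 63, 10, 147, 106), (277, 57, 10, 148, 89), (280, 53, 3, 145, 107), (283, 45, 7, 148, 54)]
244 [(266, 82, 9, 138, 114), (269, 76, 8, 138, 87), (272, 68, 10, 141, 92), (275, 61, 10, 143, 95), (278, 57, 4, 139, 103)]
560 130 1.0972506 [ 0.2867 -0.5424  0.3019]
560 140 1.1180739 [ 0.2837 -0.5546  0.2752]
561 146 1.1199098 [ 0.2772 -0.5525  0.2632]
570 120 1.0767171 [ 0.2734 -0.545   0.3278]
```

By depth, the closed fingertips are really at z≈0.166. The reported TCP (z 0.137, so tips at 0.123) puts them about 43 mm lower than that. The start picture shows the same offset (tips at about 0.26), while the known heights of the collar, bar and knob all come out right. I'll therefore trust the camera for height and descend another 43 mm, slowly, with the fingers opened, watching the force.

```bash
python3 -m crank '[[[0,0,0],[0,0,0],0.055],[[0,0,0],[0,0,0],0.055],[[0,0,0.007],[0,0,0],0.055],[[0,0,0.007],[0,0,0],0.055],[[0,0,0.007],[0,0,0],0.055],[[0,0,0],[0,0,0],0.055]]' 20; python3 - <<'E'
from h import *
togo(st(.071,0,.094))
p,d=bot.read_camera('side')
cv2.imwrite("pics/side5.png",cv2.resize(p[150:260,230:340,::-1],None,fx=5.4,fy=5.4,interpolation=cv2.INTER_CUBIC))
E
```

```text
t: 5.42
eef_pos: [0.6056, 0.0468, 0.1147]
tool_rot: [-0.0, 0.973, 0.232, -0.001]
contact_force: [0.3, -0.7, 0.6]
gripper_width: 0.647
t 5.425 pos [0.6056 0.0468 0.1147] xyaw 26.860951231076154 z [-0.0017 -0.0002 -1.    ] F [ 0.2544 -0.6922  0.5832] w 55.28729579938398
togo tool mm [ 0.6012  0.5321 20.7286]
```

View pics/side5.png

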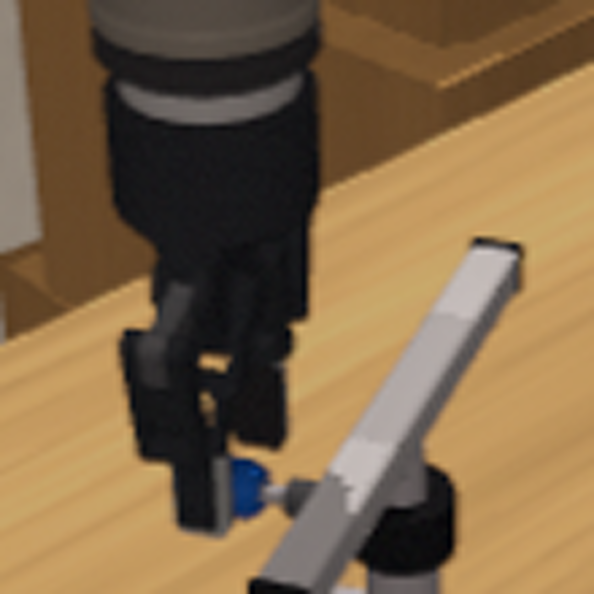

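The near finger now straddles the knob, with its tip at about (200,530). I'll go down the remaining 21 mm.

```bash
python3 -m crank '[[[0,0,0.007],[0,0,0],0.055],[[0,0,0.007],[0,0,0],0.055],[[0,0,0.006],[0,0,0],0.055],[[0,0,0],[0,0,0],0.045],[[0,0,0],[0,0,0],0.037],[[0,0,0],[0,0,0],0.032],[[0,0,0],[0,0,0],0.03]]' 20; python3 - <<'E'
from h import *
togo(st(.071,0,.094))
p,d=bot.read_camera('side')
cv2.imwrite("pics/side6.png",cv2.resize(p[170:280,230:340,::-1],None,fx=5.4,fy=5.4,interpolation=cv2.INTER_CUBIC))
E
```

```text
t: 6.35
eef_pos: [0.6064, 0.0469, 0.0959]
tool_rot: [0.0, 0.973, 0.232, 0.0]
contact_force: [-0.3, 0.1, -0.1]
gripper_width: 0.352
t 6.35 pos [0.6064 0.0469 0.0959] xyaw 26.859410293356188 z [ 0.0004  0.     -1.    ] F [-0.2968  0.1485 -0.1399] w 30.077480592713194
togo tool mm [-0.1735  0.2671  1.9084]
```

View pics/side6.png

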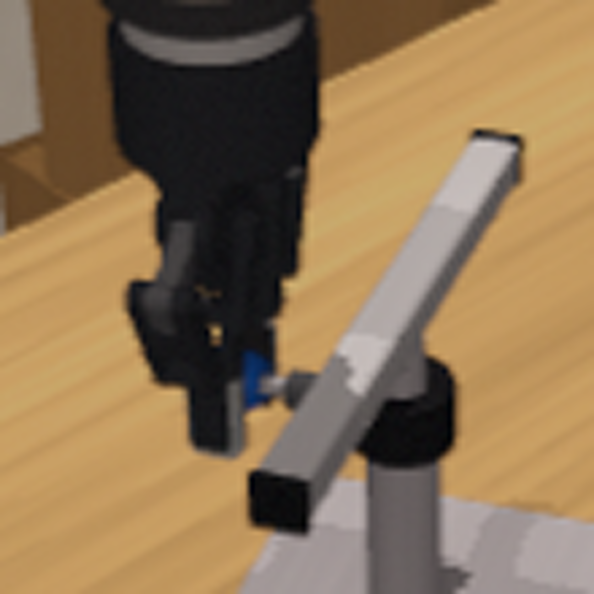

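Both fingers now flank the knob, and the near tip at about (215,450) is below it. Closing at 20 N.

```bash
python3 -m crank '[[[0,0,0],[0,0,0],0.027],[[0,0,0],[0,0,0],0.025],[[0,0,0],[0,0,0],0.022],[[0,0,0],[0,0,0],0.018],[[0,0,0],[0,0,0],0.018]]' 25; python3 - <<'E'
from h import *
togo(st(.071,0,.094))
E
```

```text
t: 7.02
eef_pos: [0.6062, 0.047, 0.0959]
tool_rot: [-0.0, 0.973, 0.232, 0.0]
contact_force: [-0.8, -0.2, 2.8]
gripper_width: 0.278
t 7.025 pos [0.6062 0.047  0.0959] xyaw 26.864248879836758 z [ 0.0001  0.0001 -1.    ] F [-0.8138 -0.1882  2.8072] w 23.71069712686446
togo tool mm [-0.128   0.4081  1.8505]
```

Gripped (23.7 mm). Next I'll pull along tool +x in small steps.

```bash
python3 -m crank '[[[0.002,0,0],[0,0,0],0.018],[[0.002,0,0],[0,0,0],0.018],[[0.002,0,0],[0,0,0],0.018],[[0,0,0],[0,0,0],0.018]]' ; python3 - <<'E'
from h import *
togo(st(.083,0,.094))
E
python3 -m crank '[[[0.002,0,0],[0,0,0],0.018],[[0.002,0,0],[0,0,0],0.018],[[0,0,0],[0,0,0],0.018]]' ; python3 - <<'E'
from h import *
togo(st(.083,0,.094))
E
```

```text
t: 7.52
eef_pos: [0.6119, 0.0499, 0.0958]
tool_rot: [-0.0, 0.973, 0.232, 0.0]
contact_force: [-2.0, 0.1, 5.3]
gripper_width: 0.279
t 7.525 pos [0.6119 0.0499 0.0958] xyaw 26.86884007782319 z [ 0.0004  0.0002 -1.    ] F [-1.9664  0.0626  5.279 ] w 23.84673508201485
togo tool mm [5.5757 0.3921 1.821 ]
t: 7.9
eef_pos: [0.6154, 0.0516, 0.0958]
tool_rot: [-0.0, 0.973, 0.232, 0.0]
contact_force: [-2.8, 0.2, 4.4]
gripper_width: 0.277
t 7.9 pos [0.6154 0.0516 0.0958] xyaw 26.86395442675138 z [ 0.0004  0.0002 -1.    ] F [-2.8052  0.1641  4.358 ] w 23.66514266817801
togo tool mm [1.6527 0.3791 1.8037]
```

```bash
python3 -m crank '[[[0.001,0,0],[0,0,0],0.018],[[0.001,0,0],[0,0,0],0.018],[[0,0,0],[0,0,0],0.018],[[0,0,0],[0,0,0],0.018]]'
python3 -m crank '[[[0.001,0,0],[0,0,0],0.018],[[0,0,0],[0,0,0],0.018],[[0,0,0],[0,0,0],0.018]]' ; python3 - <<'E'
from h import *
togo(st(.083,0,.094))
p,d=bot.read_camera('side')
cv2.imwrite("pics/side7.png",cv2.resize(p[170:280,230:340,::-1],None,fx=5.4,fy=5.4,interpolation=cv2.INTER_CUBIC))
E
```

```text
t: 8.4
eef_pos: [0.617, 0.0525, 0.0958]
tool_rot: [-0.0, 0.973, 0.232, 0.0]
contact_force: [-3.4, 1.2, 5.5]
gripper_width: 0.276
t: 8.78
eef_pos: [0.617, 0.0525, 0.0957]
tool_rot: [0.0, 0.973, 0.232, -0.001]
contact_force: [-6.2, -1.5, 7.8]
gripper_width: 0.276
t 8.775 pos [0.617  0.0525 0.0957] xyaw 26.847952108863804 z [-0.0015 -0.0006 -1.    ] F [-6.2176 -1.545   7.7559] w 23.562850078396117
togo tool mm [-0.1953  0.3612  1.7417]
```

View pics/side7.png

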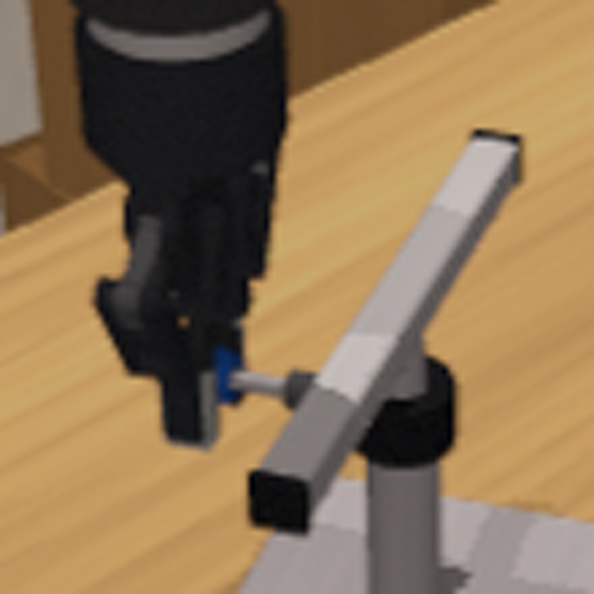

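The reaction rose from 3.4 to 6.2 N with no further motion, so the knob is at its end stop. The shaft is visible at about (262,383), and the bar and stand haven't moved. Now I'll release and go straight up.

```bash
python3 -m crank '[[[0,0,0],[0,0,0],0.03],[[0,0,0],[0,0,0],0.04],[[0,0,0],[0,0,0],0.055],[[0,0,0],[0,0,0],0.055],[[0,0,-0.03],[0,0,0],0.055],[[0,0,-0.05],[0,0,0],0.055],[[0,0,-0.05],[0,0,0],0.0854],[[0,0,-0.04],[0,0,0],0.0854],[[0,0,0],[0,0,0],0.0854],[[0,0,0],[0,0,0],0.0854]]' ; python3 - <<'E'
from h import *
togo(st(.0,0,.26)); print(bot.get_obs()['q'])
for n in ("side","top"):
    p,d=bot.read_camera(n)
    a=p[180:295,250:385,::-1] if n=='top' else p[190:345,245:365,::-1]
    f=5 if n=='top' else 3.8
    cv2.imwrite(f"pics/{n}8c.png",cv2.resize(a,None,fx=f,fy=f,interpolation=cv2.INTER_CUBIC))
E
```

```text
t: 10.07
eef_pos: [0.6174, 0.0527, 0.265]
tool_rot: [0.0, 0.973, 0.232, -0.0]
contact_force: [0.4, 0.3, -0.1]
gripper_width: 1.0
t 10.075 pos [0.6174 0.0527 0.265 ] xyaw 26.86161654033327 z [-0.0008 -0.0003 -1.    ] F [ 0.3769  0.2636 -0.0691] w 85.43436522503377
togo tool mm [-83.5955   0.456    5.0586]
[ 0.0867  0.3652 -0.3599  1.6065  0.1357  1.1955 -1.4033]
```

View pics/side8c.png

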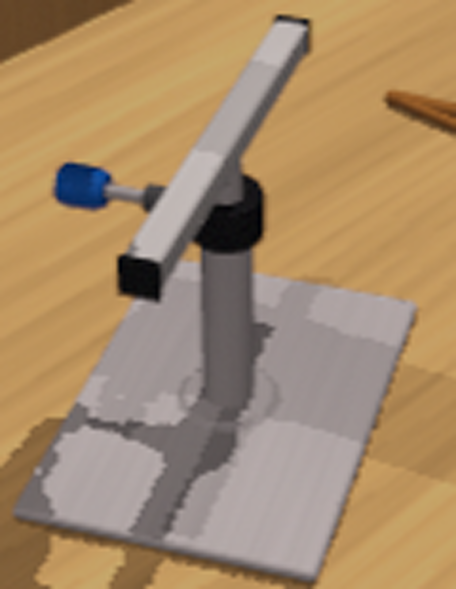

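View pics/top8c.png

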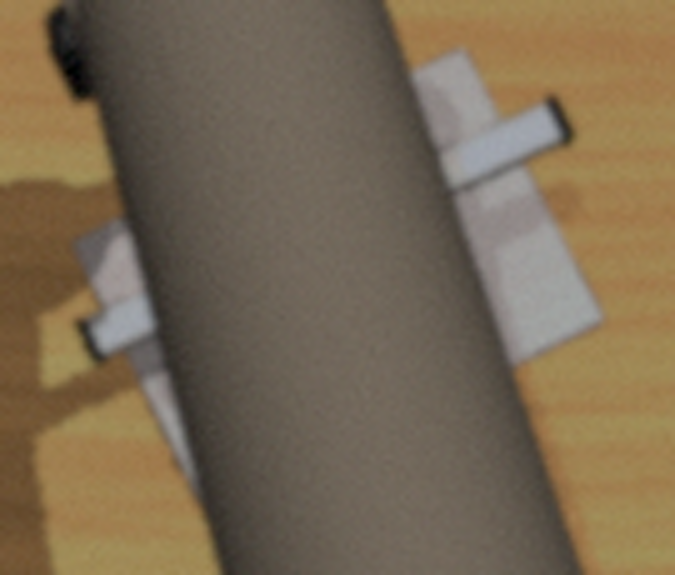

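The knob moved from (102,187) to (82,185) in the side crop, about 12 mm at the local scale, and the stand hasn't moved. Next I'll turn the tool 90° so the jaws close across the bar.

```bash
python3 -m crank '[[[0,0,0],[0,0,10],0.0854],[[0,0,0],[0,0,10],0.0854],[[0,0,0],[0,0,10],0.0854],[[0,0,0],[0,0,10],0.0854],[[0,0,0],[0,0,10],0.0854],[[0,0,0],[0,0,10],0.0854],[[0,0,0],[0,0,10],0.0854],[[0,0,0],[0,0,10],0.0854],[[0,0,0],[0,0,10],0.0854],[[0,0,0],[0,0,0],0.0854]]' ; python3 - <<'E'
from h import *
togo(st(.0,0,.26)); print(bot.get_obs()['q'])
E
```

```text
t: 11.42
eef_pos: [0.6172, 0.0528, 0.2643]
tool_rot: [0.001, 0.852, -0.523, -0.001]
contact_force: [0.3, 0.5, 0.7]
gripper_width: 1.001
t 11.425 pos [0.6172 0.0528 0.2643] xyaw -63.042833138248795 z [-0.0022 -0.0006 -1.    ] F [0.3095 0.4953 0.6603] w 85.46964754966967
togo tool mm [ 0.5077 83.4877  4.522 ]
[-0.1227  0.344  -0.083   1.6218  0.0305  1.1793 -2.8837]
```

The last joint is at -2.88, close to its limit of -2.96. Jaws turned the other way give the same grasp with plenty of margin, so I'll rotate back 180°.

```bash
python3 -m crank '[[[0,0,0],[0,0,-10],0.0854],[[0,0,0],[0,0,-10],0.0854],[[0,0,0],[0,0,-10],0.0854],[[0,0,0],[0,0,-10],0.0854],[[0,0,0],[0,0,-10],0.0854],[[0,0,0],[0,0,-10],0.0854],[[0,0,0],[0,0,-10],0.0854],[[0,0,0],[0,0,-10],0.0854],[[0,0,0],[0,0,-10],0.0854]]' >/dev/null;  python3 -m crank '[[[0,0,0],[0,0,-10],0.0854],[[0,0,0],[0,0,-10],0.0854],[[0,0,0],[0,0,-10],0.0854],[[0,0,0],[0,0,-10],0.0854],[[0,0,0],[0,0,-10],0.0854],[[0,0,0],[0,0,-10],0.0854],[[0,0,0],[0,0,-10],0.0854],[[0,0,0],[0,0,-10],0.0854],[[0,0,0],[0,0,-10],0.0854],[[0,0,0],[0,0,0],0.0854]]'; python3 - <<'E'
from h import *
togo(st(.0,0,.26)); print(bot.get_obs()['q'])
E
```

```text
t: 13.8
eef_pos: [0.6176, 0.0525, 0.265]
tool_rot: [-0.001, 0.523, 0.852, -0.0]
contact_force: [-1.2, -0.6, -0.3]
gripper_width: 1.002
t 13.8 pos [0.6176 0.0525 0.265 ] xyaw 116.93175992990336 z [-0.0012  0.0004 -1.    ] F [-1.2042 -0.6448 -0.2805] w 85.5647891102406
togo tool mm [ -0.1479 -83.7016   5.0501]
[ 0.2975  0.4142 -0.6528  1.591   0.262   1.2268  0.0664]
```

```bash
python3 -m crank '[[[0,-0.02,0],[0,0,0],0.0854],[[0,-0.03,0],[0,0,0],0.0854],[[0,-0.024,0],[0,0,0],0.0854],[[0,-0.01,0.005],[0,0,0],0.0854],[[0,0,0],[0,0,0],0.0854],[[0,0,0],[0,0,0],0.0854]]'; python3 - <<'E'
from h import *
togo(st(.0,0,.26))
p,d=bot.read_camera('side')
cv2.imwrite("pics/side9.png",cv2.resize(p[130:290,250:370,::-1],None,fx=3.7,fy=3.7,interpolation=cv2.INTER_CUBIC))
vv,uu=np.mgrid[130:240,250:340]; uv=np.c_[uu.ravel(),vv.ravel()].astype(float); z=d[vv,uu].ravel()
o,r=ray('side',uv); P=o+r*z[:,None]
rel=P[:,:2]-C; c,s=np.cos(YAW),np.sin(YAW)
S=np.c_[rel@[c,s],rel@[-s,c],P[:,2]]
for v in range(170,230,4):
  m=(uv[:,1]==v)&(S[:,0]>-.08)&(S[:,0]<.1)&(np.abs(S[:,1])<.06)&(z>0)&(S[:,2]>.21)
  print(v,[(int(u),*(1e3*a).round().astype(int).tolist()) for u,a in zip(uv[m,0],S[m])][::2])
E
```

```text
t: 14.55
eef_pos: [0.5435, 0.0154, 0.2607]
tool_rot: [0.0, 0.523, 0.852, 0.0]
contact_force: [0.4, 0.3, -0.5]
gripper_width: 1.002
t 14.55 pos [0.5435 0.0154 0.2607] xyaw 116.86584006559413 z [ 0.0004  0.0006 -1.    ] F [ 0.3931  0.3149 -0.4868] w 85.54883124709045
togo tool mm [-0.5554 -0.8887  0.6809]
170 [(275, 54, 9, 311), (277, 51, 7, 311), (279, 45, 11, 313), (281, 42, 9, 312), (283, 42, -1, 308), (326, -44, 10, 325), (328, -48, 11, 326), (330, -51, 6, 325), (332, -55, 7, 326), (334, -55, -5, 320)]
174 [(278, 48, 11, 304), (280, 45, 9, 304), (282, 42, 4, 302), (327, -47, 12, 319), (329, -49, 8, 317), (331, -53, 6, 317), (333, -57, 7, 318)]
178 [(326, -45, 12, 311), (328, -48, 8, 309), (330, -51, 5, 308), (332, -54, 5, 308)]
182 [(326, -45, 10, 301), (328, -49, 12, 303)]
186 []
190 []
194 []
198 []
202 []
206 []
210 []
214 []
218 []
222 []
226 []
```

View pics/side9.png

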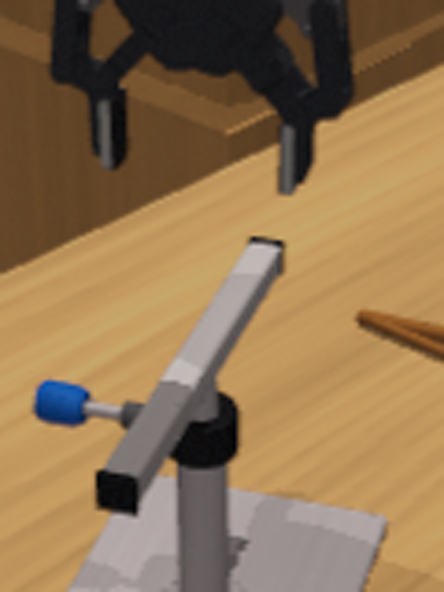

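The inner pads measure +42 and -44 mm about the tube axis, so the grasp is centred, and the open tips are at z≈0.300. I'll go down 120 mm, then narrow the jaws.

```bash
python3 -m crank '[[[0,0,0.03],[0,0,0],0.0854],[[0,0,0.04],[0,0,0],0.0854],[[0,0,0.03],[0,0,0],0.0854],[[0,0,0.015],[0,0,0],0.075],[[0,0,0.005],[0,0,0],0.06],[[0,0,0],[0,0,0],0.05],[[0,0,0],[0,0,0],0.04],[[0,0,0],[0,0,0],0.035],[[0,0,0],[0,0,0],0.03]]'; python3 - <<'E'
from h import *
togo(st(.0,0,.14))
p,d=bot.read_camera('side')
cv2.imwrite("pics/side10.png",cv2.resize(p[130:290,250:370,::-1],None,fx=3.7,fy=3.7,interpolation=cv2.INTER_CUBIC))
E
```

```text
t: 15.72
eef_pos: [0.5431, 0.0148, 0.1412]
tool_rot: [0.0, 0.524, 0.852, 0.0]
contact_force: [0.4, 0.4, 0.0]
gripper_width: 0.348
t 15.725 pos [0.5431 0.0148 0.1412] xyaw 116.85151283229277 z [ 0.0008 -0.0001 -1.    ] F [0.4372 0.4427 0.0265] w 29.734971941171793
togo tool mm [-0.2322 -0.2605  1.1666]
```

View pics/side10.png

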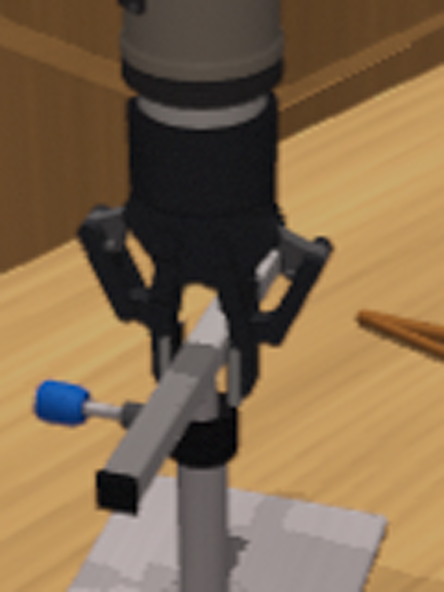

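```bash
python3 - <<'E'
from h import *
f=lambda P:((proj('side',P)-[250,130])*3.7).round().tolist()
for z in (.16,.166,.172,.18): print(z,f([st(-.015,.011,z),st(-.022,.011,z),st(.015,.011,z)]))
p,d=bot.read_camera('side')
for u,v in ((313,236),(313,238),(317,232),(317,235),(295,225),(295,231),(293,233),(305,245)):
    o,r=ray('side',[(u,v)]); P=o+r[0]*d[v,u]; rel=P[:2]-C; print(u,v,rel@[np.cos(YAW),np.sin(YAW)],rel@[-np.sin(YAW),np.cos(YAW)],P[2])
E
```

```text
0.16 [[224.0, 419.0], [236.0, 422.0], [171.0, 410.0]]
0.166 [[224.0, 410.0], [236.0, 412.0], [171.0, 401.0]]
0.172 [[224.0, 401.0], [236.0, 403.0], [171.0, 392.0]]
0.18 [[224.0, 389.0], [236.0, 391.0], [170.0, 380.0]]
313 236 -0.019856235026860344 0.009679937176087236 0.17784742581661372
313 238 -0.02071779982004383 0.012542886473427693 0.1751025175315507
317 232 -0.026965178830221526 0.005979907955553679 0.18633589556452423
317 235 -0.026574195561359263 0.004516148037228544 0.17820796508967296
295 225 0.017045405897624558 0.010086088375650861 0.19706887139258855
295 231 0.010952848809986974 0.028394365220060343 0.19563121948108508
293 233 0.012362395562234927 0.036306684117012676 0.19574368709419776
305 245 -0.0047879395919321 0.0150835817947814 0.15671852770660644
```

```bash
python3 -m crank '[[[0,0,0],[0,0,0],0.026],[[0,0,0],[0,0,0],0.023],[[0,0,0],[0,0,0],0.021],[[0,0,0],[0,0,0],0.019],[[0,0,0],[0,0,0],0.015],[[0,0,0],[0,0,0],0.015],[[0,0,0],[0,0,0],0.015]]' 40; python3 - <<'E'
from h import *
togo(st(.0,0,.14)); print(bot.get_obs()['torque'])
p,d=bot.read_camera('side')
cv2.imwrite("pics/side11.png",cv2.resize(p[130:290,250:370,::-1],None,fx=3.7,fy=3.7,interpolation=cv2.INTER_CUBIC))
E
```

```text
t: 16.7
eef_pos: [0.5438, 0.0154, 0.1411]
tool_rot: [0.001, 0.523, 0.852, 0.001]
contact_force: [4.5, 2.4, -1.2]
gripper_width: 0.227
t 16.7 pos [0.5438 0.0154 0.1411] xyaw 116.87537836843057 z [ 0.0019  0.0009 -1.    ] F [ 4.516   2.4385 -1.1881] w 19.423047237213268
togo tool mm [-0.4714 -1.125   1.0568]
[ 0.6936 -1.1643 -0.0077]
```

View pics/side11.png

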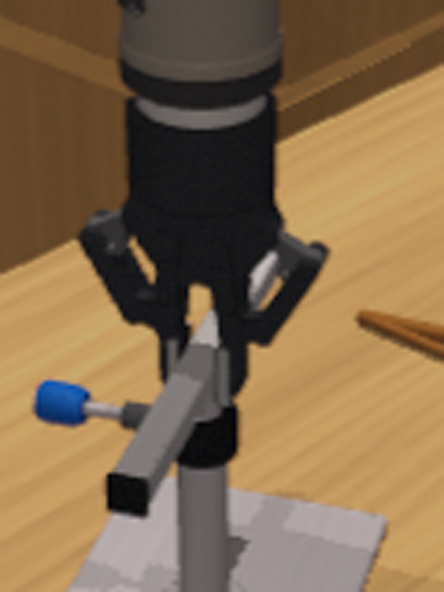

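Gripped at 19.4 mm. There is a 5 N side reaction along stand +x, so I'll shift the tool +x a little to relieve it before lifting.

```bash
python3 -m crank '[[[0,0.001,0],[0,0,0],0.015],[[0,0,0],[0,0,0],0.015],[[0,0,0],[0,0,0],0.015]]' 40; python3 - <<'E'
from h import *
togo(st(.0,0,.14)); print(bot.get_obs()['torque'])
E
```

```text
t: 17.12
eef_pos: [0.544, 0.0154, 0.141]
tool_rot: [0.0, 0.524, 0.852, 0.0]
contact_force: [1.4, 2.9, 2.9]
gripper_width: 0.228
t 17.125 pos [0.544  0.0154 0.141 ] xyaw 116.85862760549318 z [ 0.0005 -0.     -1.    ] F [1.4161 2.8705 2.9012] w 19.512202828160323
togo tool mm [-0.3424 -1.2446  1.0106]
[ 0.4856 -0.5844 -0.062 ]
```

```bash
python3 -m crank '[[[0,0.0007,0],[0,0,0],0.015],[[0,0,0],[0,0,0],0.015],[[0,0,0],[0,0,0],0.015]]' 40; python3 - <<'E'
from h import *
for i in range(3):
  togo(st(.0,0,.14)); print(bot.get_obs()['torque']); bot.read_camera('side')
E
```

```text
t: 17.5
eef_pos: [0.5443, 0.0154, 0.141]
tool_rot: [0.0, 0.524, 0.852, -0.0]
contact_force: [0.7, 0.8, 5.9]
gripper_width: 0.23
t 17.5 pos [0.5443 0.0154 0.141 ] xyaw 116.84696844547824 z [-0.0003 -0.0005 -1.    ] F [0.715  0.7909 5.9443] w 19.621247932316017
togo tool mm [-0.2286 -1.5259  0.9769]
[ 0.3866 -0.2418 -0.0306]
t 17.55 pos [0.5443 0.0154 0.141 ] xyaw 116.84456623021079 z [-0.0003 -0.0005 -1.    ] F [1.7574 2.0696 6.3418] w 19.613644073727777
togo tool mm [-0.2249 -1.5307  0.9687]
[ 0.3435 -0.2464  0.0329]
t 17.6 pos [0.5443 0.0154 0.141 ] xyaw 116.84391900844497 z [-0.0003 -0.0005 -1.    ] F [0.2346 1.3205 5.3078] w 19.57586389348549
togo tool mm [-0.22   -1.5401  0.9774]
[ 0.3974 -0.1727 -0.0465]
```

The side force is now small. Next I'll lift 10 mm and check that the pin is clear.

```bash
python3 -m crank '[[[0,0,-0.003],[0,0,0],0.015],[[0,0,-0.004],[0,0,0],0.015],[[0,0,-0.004],[0,0,0],0.015],[[0,0,0],[0,0,0],0.015],[[0,0,0],[0,0,0],0.015]]' 40; python3 - <<'E'
from h import *
for i in range(2):
  togo(st(.0,0,.14)); print(bot.get_obs()['torque']); p,d=bot.read_camera('side')
cv2.imwrite("pics/side12.png",cv2.resize(p[130:290,250:370,::-1],None,fx=3.7,fy=3.7,interpolation=cv2.INTER_CUBIC))
E
```

```text
t: 18.27
eef_pos: [0.5439, 0.0153, 0.1516]
tool_rot: [-0.0, 0.524, 0.852, -0.0]
contact_force: [-0.2, 0.4, -3.5]
gripper_width: 0.226
t 18.275 pos [0.5439 0.0153 0.1516] xyaw 116.84737510788104 z [-0.0008 -0.0006 -1.    ] F [-0.1608  0.4003 -3.4977] w 19.270003408049647
togo tool mm [-0.2897 -1.1876 11.6449]
[ 0.1132 -0.2134  0.0361]
t 18.325 pos [0.544  0.0153 0.1516] xyaw 116.84612339043629 z [-0.0008 -0.0006 -1.    ] F [ 1.6213  0.9084 -2.8329] w 19.742589039498338
togo tool mm [-0.2226 -1.2121 11.5949]
[ 0.1218 -0.1985 -0.0212]
```

View pics/side12.png

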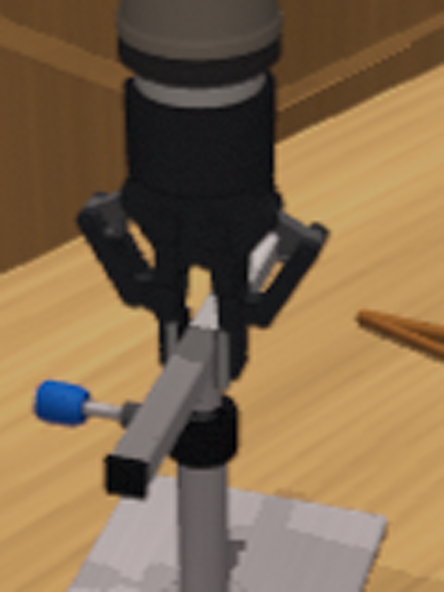

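The bar rose about 10 mm and the only load is its weight (about 3.5 N). I'll continue the lift in stages.

```bash
python3 -m crank '[[[0,0,-0.005],[0,0,0],0.015],[[0,0,-0.008],[0,0,0],0.015],[[0,0,-0.008],[0,0,0],0.015],[[0,0,-0.006],[0,0,0],0.015],[[0,0,-0.003],[0,0,0],0.015],[[0,0,0],[0,0,0],0.015],[[0,0,0],[0,0,0],0.015]]' 40; python3 -c "
from h import *
togo(st(.0,0,.231))"
python3 -m crank '[[[0,0,-0.005],[0,0,0],0.015],[[0,0,-0.008],[0,0,0],0.015],[[0,0,-0.008],[0,0,0],0.015],[[0,0,-0.006],[0,0,0],0.015],[[0,0,-0.003],[0,0,0],0.015],[[0,0,0],[0,0,0],0.015],[[0,0,0],[0,0,0],0.015],[[0,0,0],[0,0,0],0.015]]' 40; python3 - <<'E'
from h import *
togo(st(.0,0,.231)); print(bot.get_obs()['q'])
p,d=bot.read_camera('side')
cv2.imwrite("pics/side13.png",cv2.resize(p[130:290,250:370,::-1],None,fx=3.7,fy=3.7,interpolation=cv2.INTER_CUBIC))
E
```

```text
t: 19.25
eef_pos: [0.5441, 0.0155, 0.1814]
tool_rot: [-0.0, 0.524, 0.852, -0.0]
contact_force: [1.1, 0.7, -3.9]
gripper_width: 0.229
t 19.25 pos [0.5441 0.0155 0.1814] xyaw 116.85682182695265 z [-0.0006 -0.0001 -1.    ] F [ 1.0529  0.7239 -3.8924] w 19.520711825724316
togo tool mm [ -0.3916  -1.5134 -49.5583]
t: 20.25
eef_pos: [0.5442, 0.0156, 0.2114]
tool_rot: [-0.0, 0.524, 0.852, -0.0]
contact_force: [-0.2, 0.4, -4.0]
gripper_width: 0.223
t 20.25 pos [0.5442 0.0156 0.2114] xyaw 116.8579978719323 z [-0.0005  0.     -1.    ] F [-0.2472  0.4048 -4.0459] w 19.050622048695207
togo tool mm [ -0.4066  -1.5683 -19.5726]
[ 0.3982  0.3305 -0.6625  1.8296  0.2307  1.0599  0.1169]
```

View pics/side13.png

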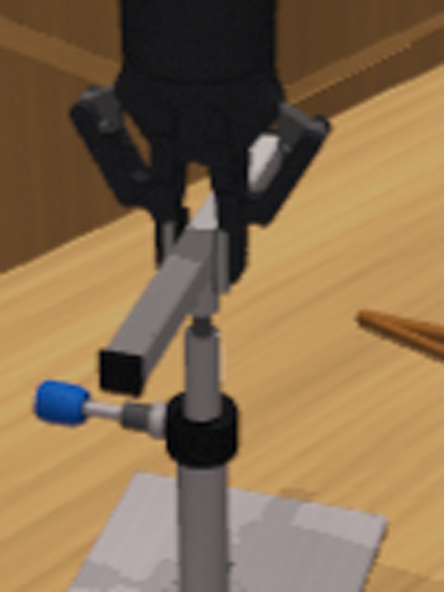

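The rod's groove shows at about (203,325) and the rod is rising straight, with the ring still hidden. 20 mm to go.

```bash
python3 -m crank '[[[0,0,-0.004],[0,0,0],0.015],[[0,0,-0.005],[0,0,0],0.015],[[0,0,-0.005],[0,0,0],0.015],[[0,0,-0.004],[0,0,0],0.015],[[0,0,-0.0015],[0,0,0],0.015],[[0,0,0],[0,0,0],0.015],[[0,0,0],[0,0,0],0.015],[[0,0,0],[0,0,0],0.015]]' 40; python3 - <<'E'
from h import *
togo(st(.0,0,.231)); print(bot.get_obs()['torque'])
p,d=bot.read_camera('side'); 
cv2.imwrite("pics/side14.png",cv2.resize(p[170:270,250:350,::-1],None,fx=5.9,fy=5.9,interpolation=cv2.INTER_CUBIC))
p2,_=bot.read_camera('top'); cv2.imwrite("pics/top14.png",cv2.resize(p2[180:295,250:385,::-1],None,fx=5,fy=5,interpolation=cv2.INTER_CUBIC))
hsv=cv2.cvtColor(p,cv2.COLOR_RGB2HSV); m=((hsv[...,0]<8)|(hsv[...,0]>172))&(hsv[...,1]>150)&(hsv[...,2]>60)
ys,xs=np.nonzero(m[200:260,280:330]); print(len(ys), (xs.min()+280,xs.max()+280,ys.min()+200,ys.max()+200) if len(ys) else '')
print('rim/ring expected px front', [(z,proj('side',[st(0,0,z)+np.array([-.69*.01,.73*.01,0])]).tolist()) for z in (.155,.159,.163,.167)])
E
```

```text
t: 21.3
eef_pos: [0.5443, 0.0156, 0.231]
tool_rot: [-0.0, 0.524, 0.852, -0.0]
contact_force: [0.2, -0.1, -5.0]
gripper_width: 0.226
t 21.3 pos [0.5443 0.0156 0.231 ] xyaw 116.86469637430447 z [-0.0003  0.     -1.    ] F [ 0.2357 -0.1032 -5.0236] w 19.295126337652615
togo tool mm [-0.4345 -1.6534  0.0477]
[-0.0189 -0.0193  0.0176]
31 (np.int64(300), np.int64(309), np.int64(237), np.int64(241))
rim/ring expected px front [(0.155, [[304.90569312969745, 244.0491940965981]]), (0.159, [[304.88688810220265, 242.41385497881987]]), (0.163, [[304.8679912591275, 240.77094192529256]]), (0.167, [[304.8490019077044, 239.1204004193416]])]
```

View pics/side14.png

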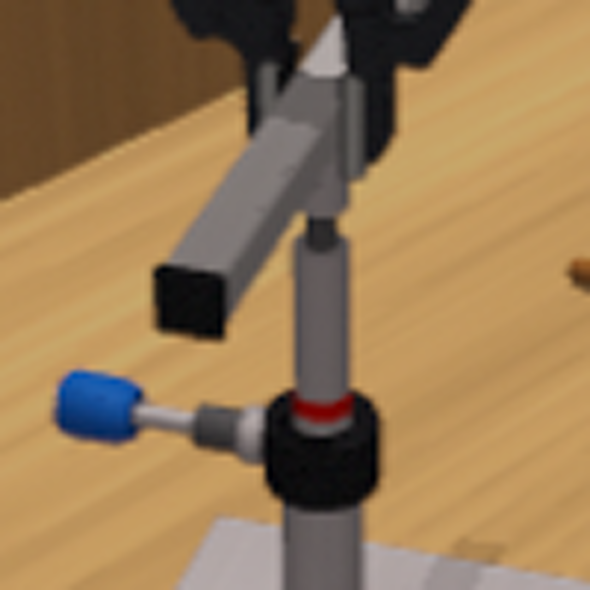

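View pics/top14.png

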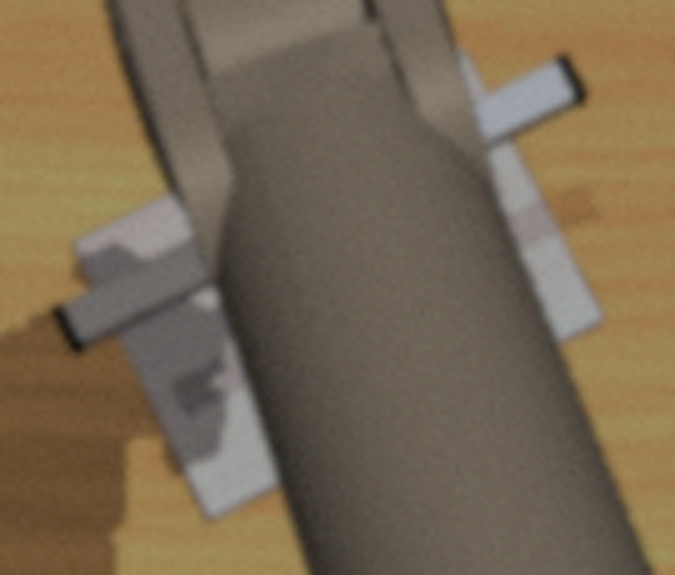

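The ring (centre about (323,411) in the crop) is fully out above the collar, with grey rod showing below it. Last check: bar yaw, plate yaw and stand position.

```bash
python3 - <<'E'
from h import *
T=lambda p:crop('top',p,5,(250,180))
B=onz('top',T([(68,328),(572,80)]),.285); v=B[1]-B[0]; print('bar',B.mean(0),np.linalg.norm(v),np.degrees(np.arctan2(v[1],v[0]))+180)
P=onz('top',T([(75,243),(210,519),(602,318)]),.011); print('plate corners',P,'before',onz('top',T([(78,243),(210,519),(602,318)]),.011))
v=P[2]-P[1];print(np.degrees(np.arctan2(v[1],v[0]))+180)
o,d=ray('side',[(250+323/5.9,170+411/5.9),(250+320/5.9,170+230/5.9)])
# ring front-centre height: closest to vertical line at rod's camera-facing surface
for dd in d:
    n=dd[:2]/np.linalg.norm(dd[:2]); s=((C-n*.01-o[:2])@n)/np.linalg.norm(dd[:2]); X=o+dd*s; print(X, 'lateral mm',1e3*(X[:2]-C+n*.01))
togo(st(0,0,.231))
E
```

```text
bar [0.5409 0.0147 0.285 ] 0.24212188889277358 116.58967334882561
plate corners [[ 0.563   0.1578  0.011 ]
 [ 0.4139  0.0827  0.011 ]
 [ 0.5225 -0.1277  0.011 ]] before [[ 0.563   0.1562  0.011 ]
 [ 0.4139  0.0827  0.011 ]
 [ 0.5225 -0.1277  0.011 ]]
117.30315961331519
[0.5363 0.0219 0.1657] lateral mm [0.3344 0.3324]
[0.5365 0.0221 0.2369] lateral mm [0.5403 0.5375]
t 21.4 pos [0.5443 0.0156 0.2311] xyaw 116.86008623332849 z [-0.0002 -0.     -1.    ] F [-0.9636 -0.3043 -3.7957] w 19.27863144547721
togo tool mm [-0.4068 -1.6963  0.0944]
```

The ring is about 8–11 mm above the rim and on the axis. The bar is at 116.6° against 117.3° for the plate, side force is under 1 N, and the stand hasn't moved. Handing in.

```bash
python3 -c "
from station import bot
print(bot.hand_in())"
```

```text
the job is handed in; nothing more can be done
None
```

I pulled the blue knob out to its end stop and left it there. Then I drew the T-bar straight up 90 mm and handed the job in at about 21 s with the gripper still holding it at 40 N.

Last checks:

| Check | Result |
|---|---|
| Red ring | fully in view; 8 mm above the rim by arm travel, 10.7 mm by camera (allowed 2–16 mm) |
| Ring off the tube's axis | about 0.5 mm across the camera's view |
| Bar against the long sides | about 0.7° off |
| Tool upright | tilt near zero |
| Side force at the gripper | about 1 N, plus the bar's weight of about 4 N |
| Knob | about 12 mm out, measured by camera before the lift; still out in the final picture |
| Stand | plate corners where they were at the start |

I did not re-measure the tape roll, carton and hanger, but the arm never came near them.

- **TCP height disagreed:** the reported TCP height put the fingertips about 4 cm lower than they appeared in the cameras. My first close on the knob therefore stopped above it and touched nothing. After that I took grasp heights from the depth images and used the reported height only for travel.
- **Side load on gripping:** closing on the bar pressed it sideways with about 5 N. I shifted the tool until that had nearly gone before lifting.
- **Wrist turn:** I first turned the wrist the wrong way, close to the last joint's limit, and turned it back before going on.

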